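# Set the depth stop of a hand soap-stamping press with a setting block

### The arm

A 6-joint arm with a two-finger parallel gripper is mounted at the origin on the work surface. World frame = base frame: x ahead of the robot, y to its left, z up, the work surface at z = 0. Lengths are in m, angles in rad, forces in N, time in s.
With the tool pointing down it reaches from about 0.375 to 0.975 m from the base axis. Payload 3.8 kg.
Tool frame: the origin (TCP) lies midway between the tips of the shut fingers; the grasp point (between the pads) lies 19 mm behind it; z points along the fingers, y is the line along which they close (so a half turn about z gives the same grasp; the last joint's range is limited). The gripper opens to 85 mm and grips with 20 to 120 N. Pads are 22 mm wide; open, the fingers measure 114 mm over their backs; the gripper's body (76 mm by 85 mm) begins 54 mm behind the grasp point. The pads swing forward as they close: fully open they stand 13 mm farther back than shut.
Start: joints at [-1.265, 0.264, 1.604, -0, 1.274, -0.037], TCP at [0.227, -0.636, 0.231] pointing down, gripper open.
Joint ranges: [-2.63, 2.63], [-0.94, 2.18], [0.31, 2.57], [-1.31, 4.45], [0, 2.66], [-2.55, 2.55]. Speed limits (rad/s): [2.57, 2.57, 3.14, 3.14, 3.14, 3.14].

### API

Orientations are given as a rotation vector (axis times angle).
In Python, from workcell import bot gives the robot as it stands.
- The arm moves only by the tool step_arm, never from a script. Its argument "motion" is a list of rows, each a list of 5 numbers: the finger opening in cm, from 0 to 8.54, then the shift along the tool's x, y, z in cm, then the turn about the tool's z in degrees. In form: [[claw, dx, dy, dz, twist], ...]. A call has 1 to 20 rows; each row is the pose to reach, as a shift and turn from the pose commanded when the call began, along the tool's axes at that moment; what a row does not reach only later rows make up. A row lasts 1/10 s, in which the tool goes at most 50 mm and 8.59 degrees, less where a joint would pass 70% of its speed; a pose out of reach is approached as far as the arm can. A call with a gripper value outside its range is refused whole. The fingers move at their own pace and stop on an object; "force" is the grip in N (left out, the last holds). Time passes only in rows, so rows that repeat a pose let the fingers close. It gives the time, the measured TCP pose, the force, the opening and the grip force at its end, in the units of the state.
- bot.read_state(): the state, without advancing time (a new reading comes with each control period).
- bot.read_camera(name): name is "scene" or "side" or "wrist"; returns (picture, depth): 480x640x3 uint8, red, green, blue; 480x640 float32, m along the optical axis (not along the pixel's ray), 0 where there is no reading.
- bot.calibration(name): a dict with "mtx" (3x3 intrinsics, pixels), "origin" and "orientation" of the camera in the world; the wrist camera has in their place "T_tool_cam" (4x4, takes a point from camera to tool coordinates, whose origin is the TCP and whose axes are the flange's). Camera axes: x right, y up, looking along -z (the intrinsics and any distortion apply to the point x, -y, -z); pixel columns grow to the right and rows downward; lengths in m; the calibration is good to about 2 mm. A picture is of the moment at which its call begins: read the wrist's pose just before it. calibration takes no time and is no camera call.
- bot.finish_job(): hands the job in; it is judged then, once.
The state is a dict: "time": time; "q": joint angles; "joint_vel": joint speeds; "joint_torque": joint torques, N m; "tool_pos": TCP position; "tcp_rot": TCP orientation; "wrist_force": force on the tool from outside, world axes, zero at the start; "torque": the same for the moment, N m; "width": opening from 0.0 (shut) to 1.0 (fully open); "grip_force": force on a finger pad.
Only numpy, scipy, OpenCV 4.12 (cv2) and the standard library are available. Lean on these libraries where they do the work, as an engineer would, in place of code of your own. Each camera call takes 0.05 s, during which the arm holds its last target. There are 200 camera calls.

### The job

Set the stop of the green soap-stamping press to the 30 mm red setting block: lay the block on the steel wear plate under the stop screw's rubber nose and let go of it, turn the screw down with the orange flat driver until the block just drags under the nose without being jammed, and stand the driver back in its wooden stand. Then swing the cam lever just until it bites, without forcing it past that, draw the block out and lay it back flat on the black mat. Turn the screw only with the driver, and leave all the other things as they are.

Things in the scene. Friction and masses are not known exactly. Their poses are not given: they have to be found in the camera images.
- press: Fixed green hand press for stamping soap, on a plywood board 18 mm thick. Origin at table height under the stop screw's axis; z up, x to the back (column), y away from the ram. Board top: x = -155 to +205 mm, y = -195 to +85 mm. Ram and head stand 90 mm to -y, over 60 mm from the screw's axis, to 312 mm high; the hand lever behind them (y = -140) to 385 mm. Blocks slide in under the screw from -x.
- stop_seat (a point): Point on the top of the steel wear plate, straight under the stop screw's axis, 18 mm above the table; axes as the press. The plate (165 mm in x, 50 mm wide, from 138 mm in front of this point to 28 mm behind) lies flush in the board. The green stop arm (34 mm wide in x) reaches over it, 76 to 98 mm above it; the screw's head stands up to 122 mm above it.
- stop_screw: Steel stop screw: 12 mm thread, round 30 mm flange, on it a 26 mm boss with a straight slot 17.5 x 5 mm, 8 mm deep, closed at its ends. z up the axis, x along the slot; origin on the axis at the relaxed nose's underside; the boss's top is 88 mm above it. Clockwise from above it goes down 12 mm a turn, stiffly (0.1 N m), and stays. At the start the nose is 2 to 3.5 mm higher than the red block.
- stop_nose: Black rubber nose of the stop screw, a cylinder 14 mm across and 12 mm high; the origin is the centre of its underside. It gives by 0.2 mm for each newton (5 N per mm), up to 5 mm. Pressed about 0.8 mm (4 N) it drags nicely on a block.
- screw_slot (a point): Centre of the mouth of the screw's slot, on the axis in the top of the boss; x along the slot, z up.
- cam_lever (a joint): Angle of the cam lever that locks the screw, about its upright pin: 0 fully open, grows clockwise seen from above; starts at 0 to 0.35. It turns against a friction of 0.2 N m (3 N at the grip) and stays where left. At 1.2 rad the cam bites. Right when it rests at 1.12 or more.
- cam_shoe (a joint): How far the cam lever has been forced on past its bite (rad): 0 until the cam has bitten; then the lock shoe's spring yields, from 0.35 N m (5 N at the grip) on and 1.6 N m more per radian, and pushes the lever back to the bite when it is let go. Beyond 0.4 (1 N m, 15 N at the grip) it is overrun.
- cam_pin (a point): The cam lever's upright pin, at mid-height of the lever, on the end of the stop arm; 44 mm from the screw's axis on the press's +y side, 87 mm above the wear plate. Frame as stop_seat.
- cam_tip (a point): Middle of the red grip of the cam lever (30 mm long, 18 wide, 13 high), 66 mm from the pin; x along the lever away from the pin. At joint 0 the lever points 100 degrees counterclockwise (seen from above) from the press's x axis: sideways to +y and a little to the front; it closes towards the back. Nearer the pin the lever is 11 mm wide, 10 mm high. Free space below it.
- red_block: Red anodised setting block, a bar 140 mm long (x), 30 mm wide (y), 30 mm high; origin in the centre of its underside; about 0.26 kg. It starts on the black mat. Under the press only its front end can be held from above: the hand 80 to 95 mm in front of the screw's axis, the block's inner end about 25 mm behind the axis.
- silver_block: Bare aluminium setting block, 140 x 30 x 20 mm, origin in the centre of its underside; lies beside the red one on the mat (which of them lies where varies). Not used.
- mat: Flat black rubber mat, fixed, 200 mm (x) by 160 mm (y), 3 mm thick, home of the setting blocks; origin in the centre of its underside. The two block places lie at y = +40 and -40 mm.
- flat_driver: Flat driver, orange handle, standing blade down in the stand. Origin mid blade tip; z up to the handle, x across the blade. Blade 15 mm wide, 3 thick (tip 13 x 2) to 18 mm up; 9 mm shank to 75; black disc 36 mm across from 75 to 81; square handle 26 x 26 mm from 81 to 165, flats square to x and y. 0.11 kg. In the stand the origin is 15 mm above the table, the disc resting on the wood.
- driver_handle (a point): Point on the axis of the orange driver's handle, 135 mm above the blade's tip: a good height to grip.
- cross_driver: Driver of the same form and size with a blue handle and a cross tip, standing in the stand's other hole (which is in which varies). Not used.
- stand: Fixed wooden driver stand, 170 mm (x) by 72 mm (y), 90 mm high, origin in the centre of its underside, with two square upright holes of 24 mm, 80 mm deep, at x = -45 and +45 mm, y = 0.
- cream_soap: Loose cream bar of soap 75 x 52 x 22 mm, origin under its centre. Leave alone.
- green_soap: Loose green bar of soap 75 x 52 x 22 mm, origin under its centre. Leave alone.
- brown_bottle: Loose small brown glass bottle, 46 mm across, 125 mm high, origin under its centre. Leave alone.
- green_bottle: Loose green bottle, 56 mm across, 150 mm high, origin under its centre. Leave alone.
- jar: Loose jar with white lid, 64 mm across, 60 mm high, origin under its centre. Leave alone.
Things that resemble listed ones, but are neither listed nor needed, are in the scene too. Several things have the shape of the red_block; the one meant has the colours described above.

How it is judged:
By the outcome, as a careful person would: the job done as asked, in the order asked, and still so for the second after the job is handed in, with the robot touching nothing.
It also fails if it takes over 72 s, if anything falls off the work surface, if the arm or the gripper's body presses on something with over 40 N, if the wrist force passes 120 N, or if a joint passes its speed limit or range.

## Working session

There is one attempt and no reset: what is moved stays moved. The work goes in short steps, Python scripts to look and compute and a tool call to move; the robot and the scene stay as the last step left them, time stands still between calls to the robot, and variables do not carry over. Pictures are saved under pics/ and viewed, at most 13 in all, crops included, and the job is handed in when it is done.

Besides the shell and the picture viewer there is one more tool, called after ">>>" as name(argument=value, ...), one argument or row to a line, values as JSON. step_arm: Moves the arm, as the interface text tells. Its arguments: {"type":"object","properties":{"motion":{"type":"array","items":{"type":"array","items":{"type":"number"}}},"force":{"type":"number"}},"required":["motion"]}

```bash
mkdir -p pics; ls; cat > h.py <<'E'
import numpy as np, cv2
from scipy.spatial.transform import Rotation as R
from workcell import bot
def cam(n):
    s=bot.read_state(); p,d=bot.read_camera(n); c=bot.calibration(n)
    K=np.array(c["mtx"])
    if n=="wrist":
        T=np.eye(4);T[:3,:3]=R.from_rotvec(s["tcp_rot"]).as_matrix();T[:3,3]=s["tool_pos"];T=T@np.array(c["T_tool_cam"])
    else:
        T=np.eye(4);o=np.array(c["orientation"]);T[:3,:3]=o if o.shape==(3,3) else R.from_rotvec(o).as_matrix();T[:3,3]=c["origin"]
    return p,d,K,T,c.get("dist")
def rays(uv,K,T):
    uv=np.atleast_2d(np.array(uv,float)); v=np.c_[(uv[:,0]-K[0,2])/K[0,0],-(uv[:,1]-K[1,2])/K[1,1],-np.ones(len(uv))]
    return T[:3,3],v@T[:3,:3].T
def onplane(uv,z,K,T):
    o,v=rays(uv,K,T); return o+v*((z-o[2])/v[:,2])[:,None]
def cloud(d,K,T):
    vv,uu=np.mgrid[:480,:640]; o,v=rays(np.c_[uu.ravel(),vv.ravel()],K,T)
    return (o+v*d.reshape(-1,1)).reshape(480,640,3)
def save(n,p): cv2.imwrite("pics/"+n+".png",p[:,:,::-1])
E
python3 - <<'E'
from h import *
print(bot.read_state())
for n in("scene","side","wrist"):
    c=bot.calibration(n);print(n,c)
    p,d,K,T,_=cam(n);save(n,p);np.savez("pics/"+n,p=p,d=d,K=K,T=T)
a=[cv2.imread(f"pics/{n}.png") for n in("scene","side")]
E
```

```text
pics
{'time': 0.0, 'q': array([-1.26487446e+00,  2.64761833e-01,  1.60535737e+00,  1.52877276e-05,
        1.27367187e+00, -3.69235660e-02]), 'joint_vel': array([-0.00073813,  0.00086262,  0.00027298,  0.00046225,  0.00108344,
       -0.00071295]), 'joint_torque': array([ 1.06938460e-03, -5.15110767e+01, -3.67315757e+01, -2.61381274e-04,
        1.30459006e-02,  4.63307856e-06]), 'tool_pos': array([ 0.22668691, -0.63504062,  0.22996514]), 'tcp_rot': array([-3.09339916e+00, -5.35527741e-01,  4.40010521e-04]), 'wrist_force': array([ 0.138081  , -0.24203101,  0.50748732]), 'torque': array([0.04451859, 0.01303933, 0.03631555]), 'grip_force': 0.0, 'width': 0.9957448617892506}
scene {'mtx': array([[544.35010949,   0.        , 320.18827831],
       [  0.        , 544.35010949, 247.71731454],
       [  0.        ,   0.        ,   1.        ]]), 'origin': array([ 1.05172338, -0.65277027,  1.39599011]), 'orientation': array([0.52788362, 0.20858883, 0.73430867])}
side {'mtx': array([[501.96308545,   0.        , 321.89081419],
       [  0.        , 501.96308545, 230.48995092],
       [  0.        ,   0.        ,   1.        ]]), 'origin': array([-0.08412866,  0.81529608,  1.00279833]), 'orientation': array([ 0.33547295, -1.10549631, -2.33504956])}
wrist {'mtx': array([[351.20421302,   0.        , 318.98069549],
       [  0.        , 351.20421302, 237.87740966],
       [  0.        ,   0.        ,   1.        ]]), 'T_tool_cam': array([[-8.54425064e-04,  9.46588183e-01,  3.22443921e-01,
         8.27599445e-02],
       [ 9.99998782e-01,  1.23001714e-03, -9.61083901e-04,
        -1.00568577e-03],
       [-1.30636221e-03,  3.22442707e-01, -9.46588080e-01,
        -1.42523920e-01],
       [ 0.00000000e+00,  0.00000000e+00,  0.00000000e+00,
         1.00000000e+00]])}
```

View pics/scene.png

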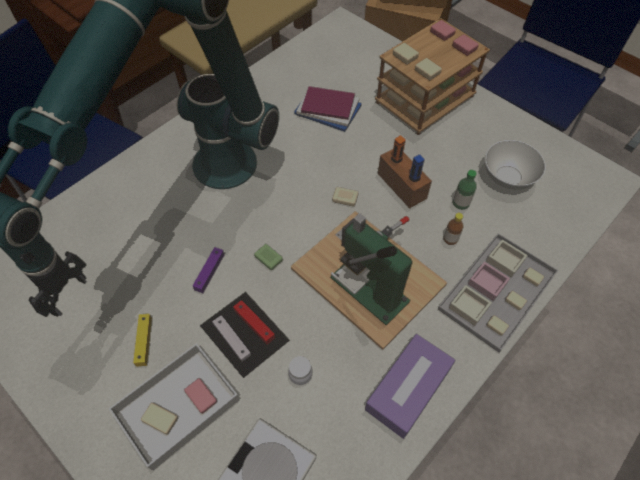

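View pics/side.png

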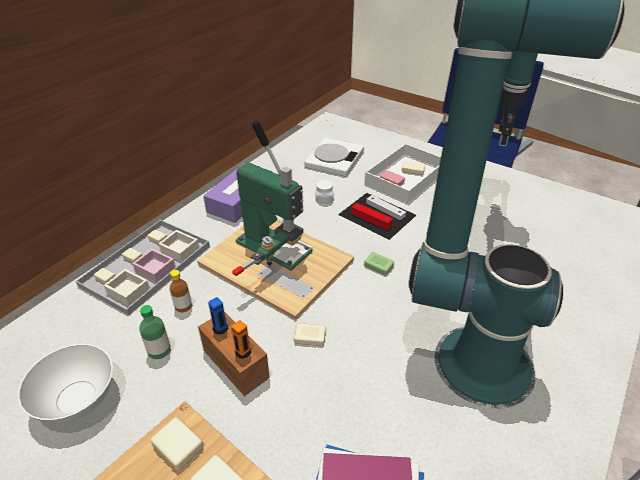

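The scene view shows the red block on the mat at (254,321), with silver at (231,338). The yellow (143,338) and purple (209,269) bars have the same shape but the wrong colour. The orange driver is at (398,150) and the blue one at (417,165). The press is at about (370,275), and the cam lever's red grip is at (404,220).

```bash
cat > m.py <<'E'
from h import *
def rect(P):
    (c,s,a)=cv2.minAreaRect((P[:,:2]*1000).astype(np.float32)); return np.round(c,1),np.round(s,1),round(a,1)
def big(m):
    n,l,st,_=cv2.connectedComponentsWithStats(m.astype(np.uint8)); i=1+np.argmax(st[1:,4]); return l==i
if __name__=="__main__":
  for n in("scene","side"):
    z=np.load(f"pics/{n}.npz");p,d,K,T=z["p"],z["d"],z["K"],z["T"];C=cloud(d,K,T)
    hsv=cv2.cvtColor(p,cv2.COLOR_RGB2HSV);H,S,V=[hsv[...,i].astype(int) for i in range(3)]
    Z=C[...,2];ok=d>0
    print(n,"table z",np.median(Z[ok&(S<30)&(V>150)]))
    roi=ok&(C[...,0]>.3)&(C[...,0]<1.05)&(abs(C[...,1])<.8)
    red=((H<6)|(H>174))&(S>180)&(V>80)&roi&(Z<.06); m=big(red)
    print(" red",rect(C[m&(Z>.028)]),np.median(Z[m]))
    brd=big((H>8)&(H<25)&(S>60)&(V>110)&roi&(Z<.03)&(Z>.008)); print(" board",rect(C[brd]),np.median(Z[brd]))
    for nm,h in(("orange",(H>6)&(H<14)&(S>190)&(V>120)),("blue",(H>100)&(H<120)&(S>150))):
        m=big(h&roi&(Z>.09)&(Z<.25)&(C[...,0]<.8));t=C[m&(Z>Z[m].max()-.006)];v,u=np.nonzero(m)
        print(" ",nm,u.mean(),v.mean(),m.sum(),np.median(C[m],0),"top",t.mean(0),len(t))
    w=big((H<16)&(S>100)&(V>40)&roi&(Z>.084)&(Z<.096)); print(" stand top",rect(C[w]),w.sum())
    g=big(((H<6)|(H>174))&(S>150)&roi&(Z>.09)&(Z<.13)); print(" grip",rect(C[g]),np.median(C[g],0),g.sum())
E
python3 m.py
```

```text
scene table z nan
 red (array([ 466.2, -330.6]), array([0., 0.]), 0.0) 0.028626621635829963
 board (array([629.1,  -1.1]), array([282.4, 360.9]), 88.9) 0.01787074952878176
  return _methods._mean(a, axis=axis, dtype=dtype,
  ret = ret.dtype.type(ret / rcount)
Traceback (most recent call last):
  File "m.py", line 17, in <module>
    m=big(h&roi&(Z>.09)&(Z<.25)&(C[...,0]<.8));t=C[m&(Z>Z[m].max()-.006)];v,u=np.nonzero(m)
  File "m.py", line 5, in big
    n,l,st,_=cv2.connectedComponentsWithStats(m.astype(np.uint8)); i=1+np.argmax(st[1:,4]); return l==i
                                                                       ~~~~~~~~~^^^^^^^^^^
ValueError: attempt to get argmax of an empty sequence
```

```bash
sed -i 's/(S>190)&(V>120)/(S>150)\&(V>80)/; s/(H>100)&(H<120)&(S>150)/(H>100)\&(H<125)\&(S>120)/; s/&(V>80)&roi&(Z<.06)/\&(V>70)\&roi\&(Z<.06)/; s/m&(Z>.028)/m\&(Z>.022)/; s/red=((H<6)/red=((H<8)/; s/"table z".*/"")/' m.py
python3 - <<'E'
import cv2
for f,l in(("scene",[(254,321),(398,148),(417,165),(404,220)]),("side",[(372,216),(241,338),(217,314),(238,271)])):
    h=cv2.cvtColor(cv2.imread(f"pics/{f}.png"),cv2.COLOR_BGR2HSV)
    print([h[v,u].tolist() for u,v in l])
E
python3 m.py
```

```text
[[0, 169, 128], [9, 151, 88], [112, 98, 68], [2, 172, 135]]
[[179, 217, 120], [12, 208, 124], [109, 169, 80], [1, 214, 204]]
scene 
 red (array([ 466.2, -330.6]), array([0., 0.]), 0.0) 0.028626621635829963
 board (array([629.1,  -1.1]), array([282.4, 360.9]), 88.9) 0.01787074952878176
  orange 399.8837209302326 139.93023255813952 43 [0.45141444 0.33715467 0.1787923 ] top [0.45409761 0.33710007 0.18164983] 19
  blue 418.45238095238096 158.71428571428572 42 [0.53693337 0.31674444 0.17995282] top [0.53684042 0.31601913 0.1816649 ] 24
 stand top (array([492.5, 328.6]), array([ 71.6, 169.1]), 77.1) 616
 grip (array([617.9, 164.3]), array([19.7, 10.6]), 78.4) [0.61840123 0.16181071 0.11062223] 25
side 
 red (array([ 495.6, -327.6]), array([ 37.9, 140.2]), 86.4) 0.030208815428781177
 board (array([626.5,   0.9]), array([286. , 364.3]), 88.7) 0.018839916464106432
  orange 233.8958762886598 343.6731958762887 970 [0.45166871 0.34855843 0.09237227] top [0.44102781 0.34961464 0.17912849] 27
  blue 216.97859327217125 313.3730886850153 327 [0.52346897 0.3283287  0.15894906] top [0.53026319 0.32254605 0.1815427 ] 61
 stand top (array([489.8, 331.7]), array([ 74. , 175.5]), 76.7) 1287
 grip (array([612.4, 166.3]), array([30.8, 17.3]), 84.5) [0.61100109 0.16687463 0.11073337] 65
```

```bash
cat > go.py <<'E'
from h import *
import sys
def yaw(s): x=R.from_rotvec(s["tcp_rot"]).as_matrix()[:,0]; return np.degrees(np.arctan2(x[1],x[0]))
def delta(x,y,z,yw):  # mm, deg -> cm in tool axes, twist
    s=bot.read_state();M=R.from_rotvec(s["tcp_rot"]).as_matrix()
    d=M.T@(np.array([x,y,z])/1000-s["tool_pos"])*100
    return np.round(d,2), round(-((yw-yaw(s)+180)%360-180),1)
if __name__=="__main__":
    s=bot.read_state();print("now",np.round(s["tool_pos"]*1000,1),round(yaw(s),1),"t",round(s["time"],2))
    for a in sys.argv[1:]: print(a,*delta(*map(float,a.split(","))))
E
python3 go.py 445,-326,250,176.4
```

```text
now [ 226.7 -635.2  230.2] 19.6 t 0.15
445,-326,250,176.4 [ 30.95 -21.79  -1.94] -156.8
```

>>> step_arm(
  motion=[
    [8.5,10,-7,-1,-50],
    [8.5,20,-14,-1.9,-100],
    [8.5,31,-21.8,-1.9,-156.8],
    [8.5,31,-21.8,-1.9,-156.8],
    [8.5,31,-21.8,-1.9,-156.8],
    [8.5,31,-21.8,-1.9,-156.8],
    [8.5,31,-21.8,-1.9,-156.8],
    [8.5,31,-21.8,-1.9,-156.8],
    [8.5,31,-21.8,-1.9,-156.8],
    [8.5,31,-21.8,-1.9,-156.8],
    [8.5,31,-21.8,-1.9,-156.8],
    [8.5,31,-21.8,-1.9,-156.8],
    [8.5,31,-21.8,-1.9,-156.8],
    [8.5,31,-21.8,-1.9,-156.8],
    [8.5,31,-21.8,-1.9,-156.8],
    [8.5,31,-21.8,-1.9,-156.8],
    [8.5,31,-21.8,-1.9,-156.8],
    [8.5,31,-21.8,-1.9,-156.8],
    [8.5,31,-21.8,-1.9,-156.8],
    [8.5,31,-21.8,-1.9,-156.8],
  ],
)

```text
time: 2.15
tool_pos: [0.4453, -0.326, 0.2499]
tcp_rot: [-0.098, -3.139, -0.001]
wrist_force: [-0.5, 1.1, -0.4]
width: 0.999
grip_force: 0.0
```

```bash
python3 - <<'E'
from h import *; from m import rect,big
import go
s=bot.read_state();print(s["tool_pos"],go.yaw(s),s["time"],s["q"])
p,d,K,T,_=cam("wrist");save("w1",p)
C=cloud(d,K,T);hsv=cv2.cvtColor(p,cv2.COLOR_RGB2HSV);H,S,V=[hsv[...,i].astype(int) for i in range(3)]
m=big(((H<8)|(H>172))&(S>130)&(V>50));print(m.sum(),np.median(C[m],0),"top",rect(C[m&(C[...,2]>.029)]))
blk=(d>0)&(V<60)&(C[...,2]<.012);b=big(blk);print("mat",rect(C[b]),np.median(C[b],0))
E
```

```text
[ 0.44533258 -0.3260257   0.24990425] 176.43717785406062 2.15 [-6.77082533e-01  2.01522478e-02  1.84589432e+00  1.46456853e-05
  1.27627629e+00 -2.18570001e+00]
3374 [ 0.48920049 -0.32903388  0.03275732] top (array([ 463.7, -328.6]), array([ 29.2, 204.2]), 87.0)
mat (array([ 493.9, -365.2]), array([159.8, 200.2]), 84.7) [ 0.47592067 -0.36507998  0.00289966]
```

View pics/w1.png

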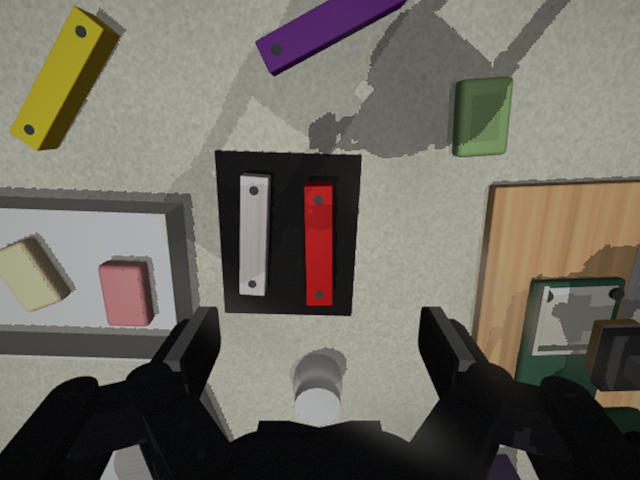

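The wrist view shows the red block on the mat at (319,244), beside the silver one at (254,234). The yellow and purple bars are off the mat, so the choice is confirmed. I'll refine the block's centre by casting its outline onto its top plane.

```bash
python3 - <<'E'
from h import *; from m import rect,big
p=cv2.imread("pics/w1.png");hsv=cv2.cvtColor(p,cv2.COLOR_BGR2HSV);H,S,V=[hsv[...,i].astype(int) for i in range(3)]
import go
_,_,K,T,_=cam("wrist")
m=big(((H<8)|(H>172))&(S>130)&(V>50))
m=cv2.morphologyEx(m.astype(np.uint8),cv2.MORPH_OPEN,np.ones((5,5)))
v,u=np.nonzero(m);print(rect(onplane(np.c_[u,v],.033,K,T)))
E
python3 go.py 455,-327,38,177 455,-327,12,177
```

```text
(array([ 494.8, -329.8]), array([ 30.2, 142.9]), 87.0)
now [ 445.4 -326.1  250. ] 176.4 t 2.25
455,-327,38,177 [-0.97 -0.04 21.2 ] -0.6
455,-327,12,177 [-0.97 -0.04 23.8 ] -0.6
```

>>> step_arm(
  motion=[
    [5.5,-1.1,0.1,5,-0.6],
    [5.5,-1.1,0.1,10,-0.6],
    [5.5,-1.1,0.1,15,-0.6],
    [5.5,-1.1,0.1,19,-0.6],
    [5.5,-1.1,0.1,22,-0.6],
    [5.5,-1.1,0.1,24.3,-0.6],
    [5.5,-1.1,0.1,24.3,-0.6],
    [2,-1.1,0.1,24.3,-0.6],
    [2,-1.1,0.1,24.3,-0.6],
    [2,-1.1,0.1,24.3,-0.6],
    [2,-1.1,0.1,24.3,-0.6],
    [2,-1.1,0.1,24.3,-0.6],
    [2,-1.1,0.1,24.3,-0.6],
  ],
  force=70,
)

```text
time: 3.55
tool_pos: [0.4578, -0.3269, 0.0091]
tcp_rot: [0.081, 3.138, -0.003]
wrist_force: [-0.8, -0.4, 6.3]
width: 0.336
grip_force: 71.1
```

```bash
python3 go.py 450,-327,150,178.9 440,150,300,178.9
```

```text
now [ 457.8 -326.9    9.1] 177.0 t 3.55
450,-327,150,178.9 [  0.75  -0.08 -14.09] -1.9
440,150,300,178.9 [  4.17  47.48 -29.19] -1.9
```

>>> step_arm(
  motion=[
    [2,0,0,-4,0],
    [2,0.5,0,-8,0],
    [2,0.5,0,-13,-1.9],
    [2,1,2,-17,-1.9],
    [2,1.5,6,-20,-1.9],
    [2,2,10.5,-22,-1.9],
    [2,2.5,15,-24,-1.9],
    [2,3,19.5,-26,-1.9],
    [2,3,24,-28,-1.9],
    [2,3.5,28.5,-29.2,-1.9],
    [2,4,33,-29.2,-1.9],
    [2,4.2,37.5,-29.2,-1.9],
    [2,4.2,42,-29.2,-1.9],
    [2,4.2,45,-29.2,-1.9],
    [2,4.2,47.5,-29.2,-1.9],
    [2,4.2,47.5,-29.2,-1.9],
    [2,4.2,47.5,-29.2,-1.9],
  ],
)

```text
time: 5.25
tool_pos: [0.4383, 0.1508, 0.2984]
tcp_rot: [-0.026, -3.14, 0.002]
wrist_force: [-0.2, -0.5, -3.6]
width: 0.334
grip_force: 70.7
```

```bash
python3 - <<'E'
from h import *; from m import rect,big
p,d,K,T,_=cam("wrist");save("w2",p);np.savez("pics/w2",p=p,d=d,K=K,T=T)
C=cloud(d,K,T);hsv=cv2.cvtColor(p,cv2.COLOR_RGB2HSV);H,S,V=[hsv[...,i].astype(int) for i in range(3)]
Z=C[...,2]
def near(m):return m&(d>.05)&(C[...,0]>.4)&(abs(C[...,1]-.05)<.3)
b=big(near((H>8)&(H<25)&(S>50)&(V>90)&(Z<.03)&(Z>.008)));print("board",rect(C[b]),np.median(Z[b]))
m=near((Z>.128)&(Z<.15)&(abs(C[...,0]-.604)<.04)&(abs(C[...,1]-.054)<.05));print("screw",m.sum(),C[m].mean(0),rect(C[m]))
m=near((S<60)&(V>90)&(Z<.022)&(Z>.012)&(C[...,0]<.66)&(C[...,0]>.44)&(abs(C[...,1]-.054)<.05));print("plate",rect(C[big(m)]))
g=((H<8)|(H>172))&(S>130)&near((Z>.085)&(Z<.13));print("grip",g.sum(),rect(C[big(g)]))
E
```

```text
board (array([5.714e+02, 3.000e-01]), array([279.7, 250.5]), 88.5) 0.018087299089315445
screw 0 [nan nan nan] (array([0., 0.]), array([0., 0.]), 0.0)
plate (array([527.4,  57.2]), array([ 50.9, 124.2]), 88.6)
grip 4 (array([434.3, 326.8]), array([0., 0.]), 0.0)<stdin>:7: RuntimeWarning: Mean of empty slice.
  ret = um.true_divide(
```

View pics/w2.png

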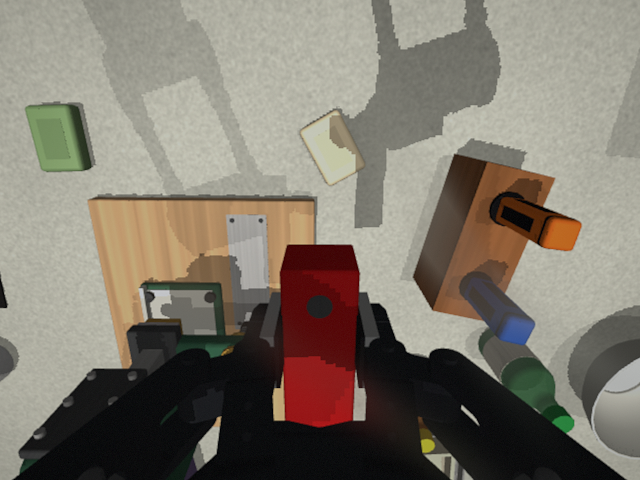

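The wrist view shows the held red block at the centre and the wear plate at (246,250). The orange driver stands at (540,220) and the blue one at (500,310), and both soaps and bottles are clear. The plate fit is 51 mm wide with a yaw of -1.4°, which puts the screw axis at about (603,55).

```bash
python3 go.py 465,58.4,80,178.6 465,58.4,28,178.6
```

```text
now [438.5 150.2 298.6] 179.0 t 5.3
465,58.4,80,178.6 [-2.85 -9.11 21.86] 0.4
465,58.4,28,178.6 [-2.86 -9.1  27.06] 0.4
```

>>> step_arm(
  motion=[
    [2,-1,-4,2,0.4],
    [2,-2,-8,6,0.4],
    [2,-2.8,-9.1,11,0.4],
    [2,-2.8,-9.1,16,0.4],
    [2,-2.8,-9.1,20,0.4],
    [2,-2.8,-9.1,23,0.4],
    [2,-2.8,-9.1,25.5,0.4],
    [2,-2.8,-9.1,26.6,0.4],
    [2,-2.8,-9.1,27,0.4],
    [2,-2.8,-9.1,27,0.4],
    [2,-2.8,-9.1,27,0.4],
  ],
)

```text
time: 6.4
tool_pos: [0.4671, 0.059, 0.0309]
tcp_rot: [0.04, 3.138, 0.0]
wrist_force: [-0.2, 0.7, -2.9]
width: 0.335
grip_force: 70.8
```

>>> step_arm(
  motion=[
    [2,0.2,0,0.3,0],
    [2,0.2,0,0.5,0],
    [2,0.2,0,0.55,0],
    [2,0.2,0,0.6,0],
    [2,0.2,0,0.6,0],
  ],
)

```text
time: 6.9
tool_pos: [0.4636, 0.0593, 0.0241]
tcp_rot: [-0.04, -3.141, 0.0]
wrist_force: [-3.9, -0.3, 4.8]
width: 0.339
grip_force: 72.1
```

>>> step_arm(
  motion=[
    [2,0,0,-0.08,0],
    [2,-1,0,-0.08,0],
    [2,-2,0,-0.08,0],
    [2,-3,-0.05,-0.08,0],
    [2,-4,-0.1,-0.08,0],
    [2,-5,-0.1,-0.08,0],
    [2,-5.6,-0.1,-0.08,0],
    [2,-5.6,-0.1,-0.08,0],
    [2,-5.6,-0.1,-0.08,0],
  ],
)

```text
time: 7.8
tool_pos: [0.5207, 0.0567, 0.0242]
tcp_rot: [0.04, 3.139, 0.0]
wrist_force: [0.8, -0.1, -1.4]
width: 0.337
grip_force: 71.1
```

>>> step_arm(
  motion=[
    [5.5,0,0,0,0],
    [5.5,0,0,0,0],
    [5.5,0,0,0,0],
    [5.5,0,0,-3,0],
    [5.5,0,0,-8,0],
    [5.5,0,0,-13,0],
    [5.5,0,0,-18,0],
    [5.5,0,0,-23,0],
    [5.5,-1,0,-28,0],
    [5.5,-4,0,-31.5,0],
    [5.5,-4,0,-31.5,0],
    [5.5,-4,0,-31.5,0],
  ],
)

```text
time: 9.0
tool_pos: [0.56, 0.0558, 0.34]
tcp_rot: [0.04, 3.14, 0.0]
wrist_force: [0.2, -0.4, 0.2]
width: 0.641
grip_force: 0.0
```

```bash
python3 - <<'E'
from h import *; from m import rect,big
p,d,K,T,_=cam("wrist");save("w3",p);np.savez("pics/w3",p=p,d=d,K=K,T=T)
C=cloud(d,K,T);hsv=cv2.cvtColor(p,cv2.COLOR_RGB2HSV);H,S,V=[hsv[...,i].astype(int) for i in range(3)];Z=C[...,2]
near=(d>.05)&(abs(C[...,0]-.604)<.04)&(abs(C[...,1]-.054)<.035)
for a,b in((.142,.16),(.136,.142),(.128,.136),(.12,.128)):
    m=near&(Z>a)&(Z<b);print(a,m.sum(), rect(C[m]) if m.sum()>5 else "",np.median(Z[m]))
m=((H<8)|(H>172))&(S>120)&(d>.05)&(C[...,0]>.4)&(C[...,1]>0)
g=m&(Z>.085)&(Z<.13);print("grip",g.sum(),rect(C[g]));r=big(m&(Z>.04)&(Z<.055)&(abs(C[...,1]-.055)<.04));print("block",rect(C[r]),np.median(Z[r]))
u,v=onplane,None
cv2.imwrite("pics/w3c.png",cv2.resize(p[100:340,160:480,::-1],None,fx=2.5,fy=2.5,interpolation=cv2.INTER_CUBIC))
E
```

```text
0.142 0  nan
0.136 381 (array([602.5,  55.3]), array([21.1, 26.5]), 69.6) 0.13905452206066748
0.128 233 (array([599.8,  55.8]), array([29.1, 24.2]), 83.8) 0.131483796025672
0.12 116 (array([596.2,  55. ]), array([19.7, 30.8]), 0.5) 0.12124497276534085
grip 286 (array([547.8, 214.1]), array([ 92.7, 338.1]), 27.8)
block (array([544.8,  56.1]), array([ 29.1, 109.6]), 88.0) 0.04777281061901917
  return _methods._mean(a, axis=axis, dtype=dtype,
  ret = ret.dtype.type(ret / rcount)
```

View pics/w3c.png

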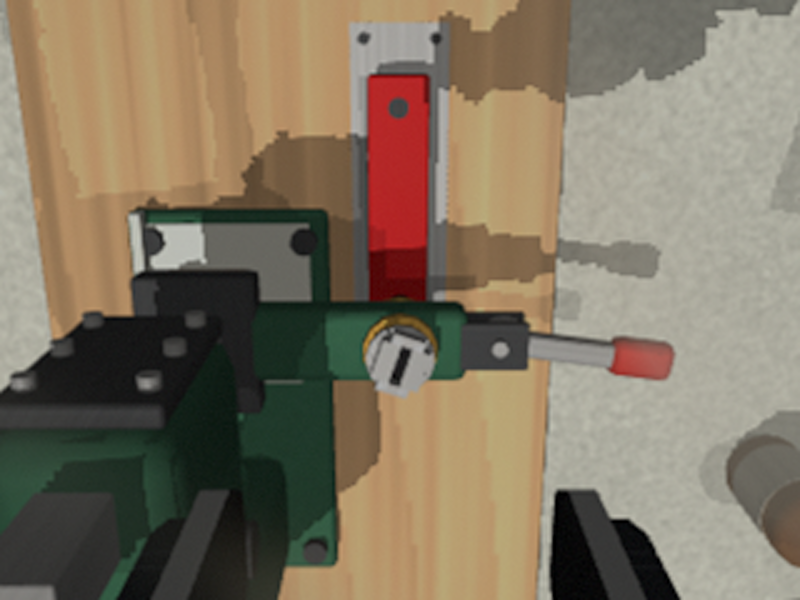

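The crop shows the block lying under the nose with its front end clear. The screw boss is at crop (400,360) with its slot at (401,367) tilted slightly, and the cam lever's grip is at (642,357).

```bash
cat > slot.py <<'E'
from h import *; from m import rect,big
def slot(f,zt=.139,c=(.603,.055),thr=None):
    z=np.load(f);p,d,K,T=z["p"],z["d"],z["K"],z["T"]
    vv,uu=np.mgrid[:480,:640];P=onplane(np.c_[uu.ravel(),vv.ravel()],zt,K,T).reshape(480,640,3)
    r=np.hypot(P[...,0]-c[0],P[...,1]-c[1]);V=p.max(2).astype(int)
    near=r<.012
    if thr is None: thr=V[near].min()*.5+np.median(V[near])*.5
    m=big(near&(V<thr));q=P[m];print("thr",thr,m.sum())
    b=(r<.02)&(V>120)&(p.max(2).astype(int)-p.min(2)<40)
    w=q[:,:2]-q[:,:2].mean(0);e,E=np.linalg.eigh(w.T@w);a=E[:,1]
    print("slot centre",q.mean(0)*1000,rect(q),"axis yaw",np.degrees(np.arctan2(a[1],a[0]))%180)
    bb=(d>.05)&b;print("boss",rect(P[bb]))
if __name__=="__main__":
    slot("pics/w3.npz")
    z=np.load("pics/w3.npz");p,d,K,T=z["p"],z["d"],z["K"],z["T"]
    hsv=cv2.cvtColor(p,cv2.COLOR_RGB2HSV);H,S,V=[hsv[...,i].astype(int) for i in range(3)]
    m=((H<8)|(H>172))&(S>100);m[:,:390]=0;m[:230]=0;m[270:]=0;m=big(m);v,u=np.nonzero(m)
    print("grip",rect(onplane(np.c_[u,v],.112,K,T)),m.sum(),d[m].mean())
E
python3 slot.py; python3 go.py 450,340,330,177
```

```text
thr 83.5 58
slot centre [603.01131094  55.6238643  139.        ] (array([603. ,  55.6]), array([ 4. , 16.1]), 71.1) axis yaw 160.00225220040983
boss (array([602.7,  55. ]), array([28.3, 26.2]), 75.0)
grip (array([612.8, 163.1]), array([28.1, 16. ]), 78.5) 309 0.3950819
now [558.7  55.7 338.1] 178.5 t 9.05
450,340,330,177 [11.59 28.14  0.82] 1.5
```

>>> step_arm(
  motion=[
    [5.5,5,3,0,0],
    [5.5,9,7,0,0],
    [5.5,11,11.5,0,0],
    [7.5,11.6,16.5,1,0],
    [7.5,11.6,21,4,0],
    [7.5,11.6,25,6,0],
    [7.5,11.6,28.1,7.8,0],
    [7.5,11.6,28.1,7.8,0],
    [7.5,11.6,28.1,7.8,0],
  ],
)

```text
time: 9.95
tool_pos: [0.4483, 0.3388, 0.2576]
tcp_rot: [-0.036, -3.136, 0.007]
wrist_force: [0.4, -0.5, -0.2]
width: 0.877
grip_force: 0.0
```

```bash
python3 - <<'E'
from h import *; from m import rect,big
import go
s=bot.read_state();print(s["tool_pos"],go.yaw(s))
p,d,K,T,_=cam("wrist");save("w4",p);np.savez("pics/w4",p=p,d=d,K=K,T=T)
C=cloud(d,K,T);hsv=cv2.cvtColor(p,cv2.COLOR_RGB2HSV);H,S,V=[hsv[...,i].astype(int) for i in range(3)];Z=C[...,2]
m=big((H>4)&(H<16)&(S>150)&(V>60)&(Z>.1)&(d>.05));t=m&(Z>.175);print(t.sum(),np.median(Z[t]),rect(C[t]),C[t].mean(0))
w=big((H<16)&(S>60)&(V>30)&(d>.05)&(Z>.084)&(Z<.096));print("stand",rect(C[w]))
E
```

```text
[0.44825715 0.33881976 0.25759255] 178.66801170170635
1320 0.17944684558779894 (array([444.4, 342.3]), array([26. , 26.4]), 81.6) [0.44314226 0.34235223 0.17924538]
stand (array([488.4, 331.7]), array([ 71.7, 170.9]), 76.4)
```

View pics/w4.png

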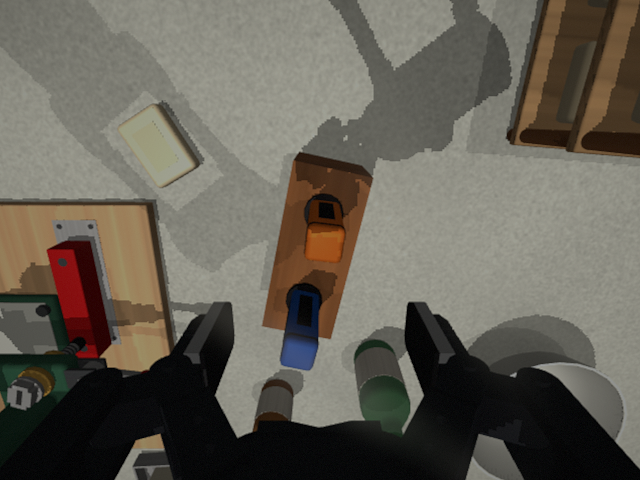

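```bash
python3 go.py 444.4,342.3,131,171.6
```

```text
now [449.3 338.5 259.3] 178.6 t 10.0
444.4,342.3,131,171.6 [ 0.46  0.4  12.83] 7.0
```

>>> step_arm(
  motion=[
    [7,0.5,0.4,2,7],
    [7,0.5,0.4,5,7],
    [7,0.5,0.4,8.5,7],
    [7,0.5,0.4,11.5,7],
    [7,0.5,0.4,12.9,7],
    [7,0.5,0.4,12.9,7],
    [1.8,0.5,0.4,12.9,7],
    [1.8,0.5,0.4,12.9,7],
    [1.8,0.5,0.4,12.9,7],
    [1.8,0.5,0.4,12.9,7],
    [1.8,0.5,0.4,12.9,7],
    [1.8,0.5,0.4,12.9,7],
    [1.8,0.5,0.4,12.9,7],
  ],
  force=70,
)

```text
time: 11.3
tool_pos: [0.4467, 0.3443, 0.1338]
tcp_rot: [0.231, 3.131, 0.002]
wrist_force: [0.1, -1.3, 5.9]
width: 0.297
grip_force: 70.7
```

>>> step_arm(
  motion=[
    [1.8,0,0,-2,0],
    [1.8,0,0,-6,0],
    [1.8,0,0,-11,0],
    [1.8,0,0,-14.5,0],
    [1.8,0,-3,-15.5,0],
    [1.8,-1,-8,-15.5,0],
    [1.8,-3,-12,-15.5,0],
    [1.8,-5,-14,-15.5,0],
    [1.8,-5,-14,-15.5,0],
    [1.8,-5,-14,-15.5,0],
  ],
)

```text
time: 12.3
tool_pos: [0.4745, 0.1976, 0.2867]
tcp_rot: [-0.234, -3.132, -0.001]
wrist_force: [-0.1, 0.6, -1.6]
width: 0.298
grip_force: 70.0
```

```bash
python3 - <<'E'
from h import *
import go
s=bot.read_state();print(s["tool_pos"],go.yaw(s),s["time"])
out=[]
for n in("scene","side"):
    p,d,K,T,_=cam(n);np.savez("pics/d_"+n,p=p,d=d,K=K,T=T)
    q=s["tool_pos"]-[0,0,.116]; c=np.linalg.inv(T)@np.r_[q,1];u=K[0,2]+K[0,0]*c[0]/-c[2];v=K[1,2]-K[1,1]*c[1]/-c[2];print(n,u,v)
    u,v=int(u),int(v);out.append(cv2.resize(p[max(v-60,0):v+40,u-50:u+50,::-1],(400,400),interpolation=cv2.INTER_CUBIC))
cv2.imwrite("pics/blade.png",np.hstack(out))
E
```

```text
[0.47445605 0.19761712 0.28674804] 171.4452137635957 12.3
scene 375.7402659056275 172.49978336794203
side 270.5813095513194 282.20476234840834
```

View pics/blade.png

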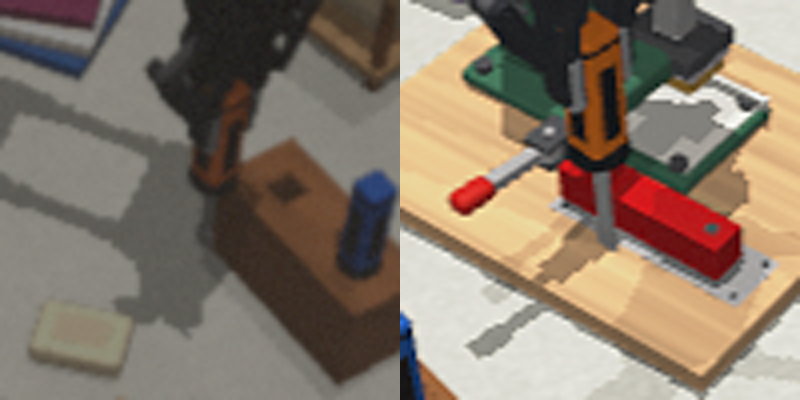

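```bash
python3 - <<'E'
from h import *
p,d,K,T,_=cam("wrist");np.savez("pics/w5",p=p,d=d,K=K,T=T)
c=bot.calibration("wrist")["T_tool_cam"];q=np.linalg.inv(c)@[0,0,.116,1];u=K[0,2]+K[0,0]*q[0]/-q[2];v=K[1,2]-K[1,1]*q[1]/-q[2];print(u,v)
u,v=int(u),int(v)
cv2.imwrite("pics/w5c.png",cv2.resize(p[v-50:v+70,u-60:u+60,::-1],(600,600),interpolation=cv2.INTER_CUBIC))
E
```

```text
318.50640765892257 232.49370552890082
```

View pics/w5c.png

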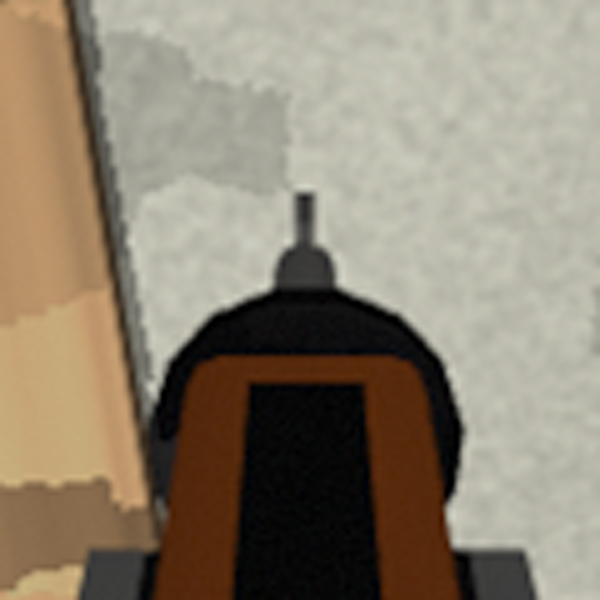

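The crop shows the blade edge-on at (304,215), so the blade lies along tool x. The tip is centred in u to within 0.3 px.

```bash
python3 go.py 604.4,55,278,160
```

```text
now [474.1 198.8 286.8] 171.6 t 12.45
604.4,55,278,160 [-14.99 -12.32   0.86] 11.6
```

>>> step_arm(
  motion=[
    [1.8,-3,-3,0,3],
    [1.8,-6.5,-6,0,6],
    [1.8,-10,-9,0,9],
    [1.8,-13,-11,0,11.6],
    [1.8,-15,-12.3,0.5,11.6],
    [1.8,-15,-12.3,0.9,11.6],
    [1.8,-15,-12.3,0.9,11.6],
    [1.8,-15,-12.3,0.9,11.6],
  ],
)

```text
time: 13.25
tool_pos: [0.6041, 0.0555, 0.2777]
tcp_rot: [-0.544, -3.093, -0.0]
wrist_force: [0.2, -0.3, -1.7]
width: 0.293
grip_force: 70.1
```

```bash
python3 go.py; python3 - <<'E'
from h import *
import go
s=bot.read_state();print(s["tool_pos"],go.yaw(s))
p,d,K,T,_=cam("wrist");np.savez("pics/w6",p=p,d=d,K=K,T=T)
cv2.imwrite("pics/w6c.png",cv2.resize(p[170:290,258:378,::-1],(600,600),interpolation=cv2.INTER_CUBIC))
E
python3 go.py
```

```text
now [604.1  55.5 277.7] 160.0 t 13.25
[0.60407786 0.0555384  0.27767203] 160.03268369301313
now [604.2  55.5 278.1] 160.0 t 13.3
```

View pics/w6c.png

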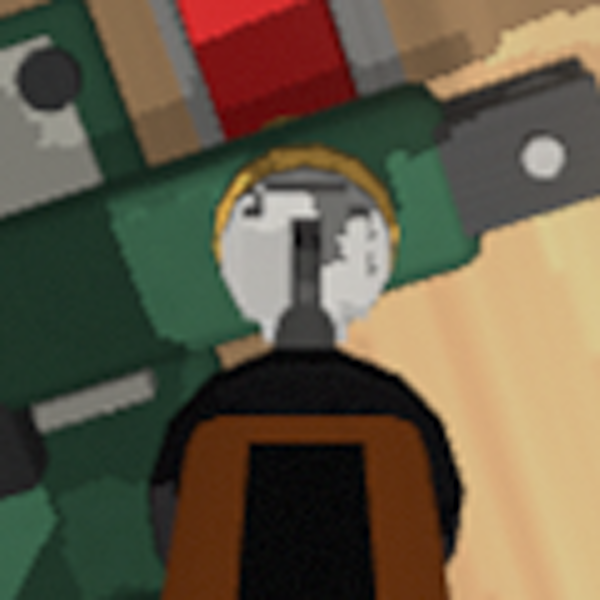

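The crop shows the blade at (305,270) sitting centrally over the slot mouth at (305,232) on the boss, aligned in direction. I'll lower it.

>>> step_arm(
  motion=[
    [1.8,0,0,0.8,0],
    [1.8,0,0,1.4,0],
    [1.8,0,0,1.8,0],
    [1.8,0,0,2.1,0],
    [1.8,0,0,2.3,0],
    [1.8,0,0,2.4,0],
    [1.8,0,0,2.4,0],
  ],
)

```text
time: 14.0
tool_pos: [0.6049, 0.0542, 0.254]
tcp_rot: [-0.547, -3.094, -0.0]
wrist_force: [-0.5, 1.4, -2.0]
width: 0.295
grip_force: 70.2
```

```bash
python3 - <<'E'
from h import *
for f in("w3","w6"):
    z=np.load(f"pics/{f}.npz");p,d,K,T=z["p"],z["d"],z["K"],z["T"];C=cloud(d,K,T);Z=C[...,2]
    hsv=cv2.cvtColor(p,cv2.COLOR_RGB2HSV);H,S,V=[hsv[...,i].astype(int) for i in range(3)]
    r=np.hypot(C[...,0]-.603,C[...,1]-.0553)
    b=(r<.011)&(Z>.134)&(Z<.144)&(V>150);k=cv2.erode((((H<8)|(H>172))&(S>120)&(Z>.043)&(Z<.053)&(abs(C[...,1]-.056)<.03)&(C[...,0]<.59)).astype(np.uint8),np.ones((3,3)))>0
    pl=(S<60)&(Z>.012)&(Z<.024)&(C[...,0]<.6)&(C[...,0]>.46)&(abs(C[...,1]-.056)<.03);bd=(H>8)&(H<25)&(S>60)&(Z>.012)&(Z<.024)&(C[...,0]<.66)&(C[...,0]>.5)&(abs(C[...,1]-.05)<.12)
    for n,m in(("boss",b),("block",k),("plate",pl),("board",bd)): print(f,n,m.sum(),np.round(Z[m].mean()*1e3,2),np.round(np.median(Z[m])*1e3,2),np.round(Z[m].std()*1e3/np.sqrt(max(m.sum(),1)),3),np.round(np.median(d[m]),3))
E
```

```text
w3 boss 213 139.11 139.09 0.046 0.366
w3 block 1608 47.79 47.8 0.021 0.432
w3 plate 1919 18.16 18.17 0.02 0.448
w3 board 8094 17.79 17.76 0.01 0.461
w6 boss 311 139.25 139.26 0.038 0.293
w6 block 2440 47.84 47.85 0.016 0.36
w6 plate 2644 18.23 18.24 0.016 0.376
w6 board 11798 17.82 17.82 0.008 0.392
```

>>> step_arm(
  motion=[
    [1.8,0,0,0.15,0],
    [1.8,0,0,0.25,0],
    [1.8,0,0,0.25,0],
    [1.8,0,0,0.25,0],
  ],
)

```text
time: 14.4
tool_pos: [0.6049, 0.0542, 0.2516]
tcp_rot: [0.547, 3.093, 0.0]
wrist_force: [0.2, 0.4, -1.1]
width: 0.296
grip_force: 70.2
```

```bash
python3 - <<'E'
from h import *
c=np.linalg.inv(bot.calibration("wrist")["T_tool_cam"]);K=bot.calibration("wrist")["mtx"]
for x in(0,4.5,6.5,8.5,10.5):
  for z in(.116,.119):
    q=c@[x/1e3,0,z,1];print(x,z,K[0,2]+K[0,0]*q[0]/-q[2],K[1,2]-K[1,1]*q[1]/-q[2])
# blade edge column in w5
p=np.load("pics/w5.npz")["p"].max(2).astype(int);print(p[216:232,312:326])
E
python3 go.py
```

```text
0 0.116 318.6747531512209 232.57984082415933
0 0.119 318.681801044986 231.39459137677156
4.5 0.116 318.6681098993309 227.01897533280197
4.5 0.119 318.6752643586218 225.88520687573794
6.5 0.116 318.66513434235424 224.52822646719864
6.5 0.119 318.6723367688156 223.4177153969261
8.5 0.116 318.66214448663857 222.0255085590742
8.5 0.119 318.66939525767214 220.93849045008753
10.5 0.116 318.6591402288689 219.51073512659838
10.5 0.119 318.66643972565595 218.44744814290337
[[166 165 165 182 194 192 192 191 193 196 193 187 185 186]
 [168 167 166 183 194 192 195 195 196 197 195 189 186 186]
 [170 169 166 172 184 194 198 200 197 196 195 191 188 184]
 [171 178 174 165 181 198 204 208 201 197 195 196 192 188]
 [168 183 190 185 170 141 133 135 145 181 199 199 199 195]
 [181 190 195 195 161  87  46  47  95 170 199 200 200 196]
 [187 192 196 194 160  91  52  52  99 171 198 196 197 194]
 [186 192 194 193 160  91  53  53 100 170 197 195 195 193]
 [190 192 193 194 164  94  54  53  99 171 197 192 193 193]
 [194 192 191 192 162  94  53  52  98 173 198 191 188 191]
 [194 189 186 189 163 100  63  62 106 175 198 188 186 192]
 [194 185 182 189 167 109  74  71 113 176 200 190 184 187]
 [195 186 186 194 171 111  76  76 114 177 202 192 184 183]
 [193 191 193 201 178 113  76  75 113 179 204 195 185 181]
 [190 192 196 208 172  93  66  64 111 165 193 194 183 178]
 [192 194 178 148 111  64  57  57  79 104 136 175 187 181]]
now [604.9  54.2 251.6] 159.9 t 14.4
```

>>> step_arm(
  motion=[
    [1.8,0,-0.03,0,8],
    [1.8,0.01,-0.06,0.01,16],
    [1.8,0.02,-0.09,0.04,24],
    [1.8,0.04,-0.12,0.07,32],
    [1.8,0.05,-0.15,0.09,40],
    [1.8,0.08,-0.17,0.12,48],
    [1.8,0.1,-0.19,0.15,56],
    [1.8,0.13,-0.21,0.17,64],
  ],
)

```text
time: 15.2
tool_pos: [0.6036, 0.0531, 0.25]
tcp_rot: [2.109, 2.327, 0.003]
wrist_force: [2.2, 0.4, -2.2]
width: 0.297
grip_force: 70.0
```

>>> step_arm(
  motion=[
    [1.8,0,-0.03,0.03,8],
    [1.8,0.01,-0.06,0.05,16],
    [1.8,0.02,-0.09,0.08,24],
    [1.8,0.04,-0.12,0.11,32],
    [1.8,0.05,-0.15,0.13,40],
    [1.8,0.08,-0.17,0.16,48],
    [1.8,0.1,-0.19,0.19,56],
    [1.8,0.13,-0.21,0.21,64],
    [1.8,0.13,-0.21,0.21,64],
    [1.8,0.13,-0.21,0.21,64],
  ],
)

```text
time: 16.2
tool_pos: [0.6013, 0.0537, 0.2479]
tcp_rot: [3.019, 0.869, 0.002]
wrist_force: [2.3, 1.3, -2.7]
width: 0.299
grip_force: 69.9
```

```bash
python3 go.py; python3 -c "
from h import *
s=bot.read_state();print(s['wrist_force'],s['torque'])"
```

```text
now [601.3  53.7 247.9] 32.1 t 16.2
[ 2.26279241  1.34763123 -2.72245129] [ 0.1049971  -0.62813666  0.09634163]
```

>>> step_arm(
  motion=[
    [1.8,0,0,0,-6],
    [1.8,0,0,-1,-6],
    [1.8,0,0,-3,-6],
    [1.8,-1,0,-4,-6],
    [1.8,-2,0,-4,-6],
    [1.8,-2,0,-4,-6],
    [1.8,-2,0,-4,-6],
  ],
)

```text
time: 16.9
tool_pos: [0.5828, 0.0428, 0.2871]
tcp_rot: [-2.971, -1.02, 0.002]
wrist_force: [0.4, 0.3, -0.4]
width: 0.293
grip_force: 70.2
```

```bash
python3 - <<'E'
from h import *; from slot import slot
import go
p,d,K,T,_=cam("wrist");np.savez("pics/w7",p=p,d=d,K=K,T=T)
slot("pics/w7.npz",.135)
C=cloud(d,K,T);Z=C[...,2];V=p.max(2);S=cv2.cvtColor(p,cv2.COLOR_RGB2HSV)[...,1];H=cv2.cvtColor(p,cv2.COLOR_RGB2HSV)[...,0]
r=np.hypot(C[...,0]-.603,C[...,1]-.0553);b=(r<.011)&(Z>.13)&(Z<.142)&(V>150);print("boss",b.sum(),np.median(Z[b]))
k=cv2.erode((((H<8)|(H>172))&(S>120)&(Z>.043)&(Z<.053)&(abs(C[...,1]-.056)<.03)&(C[...,0]<.59)).astype(np.uint8),np.ones((3,3)))>0;print("block",k.sum(),np.median(Z[k]))
q=np.linalg.inv(T)@[.603,.0553,.135,1];u=int(K[0,2]+K[0,0]*q[0]/-q[2]);v=int(K[1,2]-K[1,1]*q[1]/-q[2]);print(u,v)
cv2.imwrite("pics/w7c.png",cv2.resize(p[v-50:v+50,u-50:u+50,::-1],(500,500),interpolation=cv2.INTER_CUBIC))
E
```

```text
thr 109.5 104
slot centre [603.21194523  56.04946085 135.        ] (array([603.1,  55.9]), array([16.5,  4.4]), 44.9) axis yaw 44.16023228838765
boss (array([603.8,  56.1]), array([30.7, 31.2]), 59.5)
boss 380 0.13540610386246973
block 1489 0.04783495599285387
323 191
```

View pics/w7c.png

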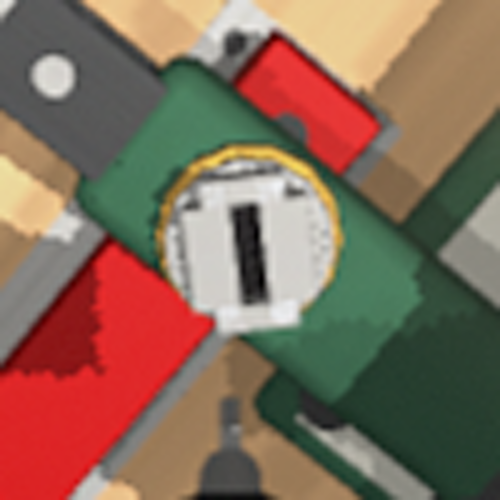

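The crop shows the slot now at yaw 44°, so the screw has turned 116° and come down 3.86 mm. The nose is pressed about 0.4–0.9 mm. I'll add a final 6°.

>>> step_arm(
  motion=[
    [1.8,1,0,0,0],
    [1.8,2,0,0,0],
    [1.8,2,0,0.5,0],
    [1.8,2,0,2,0],
    [1.8,2,0,3.2,0],
    [1.8,2,0,4,0],
    [1.8,2,0,4,0],
    [1.8,2,-0.03,4,6],
    [1.8,2,-0.05,4.02,12],
    [1.8,2,-0.05,4.02,12],
    [1.8,2,-0.05,4.02,12],
  ],
)

```text
time: 18.05
tool_pos: [0.6006, 0.0557, 0.2529]
tcp_rot: [3.06, 0.705, 0.009]
wrist_force: [-4.6, -0.3, 20.5]
width: 0.296
grip_force: 73.1
```

```bash
python3 go.py; python3 -c "
from h import *
s=bot.read_state();print(s['wrist_force'],s['torque'])"
```

```text
now [600.6  55.7 252.9] 25.9 t 18.05
[-4.63597001 -0.34021008 20.54830667] [-0.18876861  1.27413011  0.04298981]
```

The blade caught on the boss this time, showing 20 N upward. I'll lift, realign to yaw 44°, and check the tip.

>>> step_arm(
  motion=[
    [1.8,0,0,-0.8,0],
    [1.8,0,0,-1.5,-8],
    [1.8,0,0,-2.5,-18],
    [1.8,-1,0.5,-4,-18],
    [1.8,-2,0.5,-4,-18],
    [1.8,-2,0.5,-4,-18],
    [1.8,-2,0.5,-4,-18],
  ],
)

```text
time: 18.75
tool_pos: [0.5826, 0.0425, 0.2861]
tcp_rot: [-2.913, -1.173, 0.002]
wrist_force: [-0.6, -0.3, -0.7]
width: 0.294
grip_force: 70.2
```

```bash
cat > tip.py <<'E'
from h import *; from slot import slot
from scipy.ndimage import center_of_mass
import go,sys
s=bot.read_state();p,d,K,T,_=cam("wrist");f=sys.argv[1];np.savez("pics/"+f,p=p,d=d,K=K,T=T)
print(s["tool_pos"],go.yaw(s)); slot(f"pics/{f}.npz",.135)
C=cloud(d,K,T)
V=p.max(2).astype(int);w=d[205:245,300:340];m=(w<.285)&(w>.2)
print("tip px rows",[(205+i,300+np.nonzero(m[i])[0].min(),300+np.nonzero(m[i])[0].max(),round(float(np.median(w[i][m[i]])),4)) for i in range(40) if m[i].any()][:8])
E
python3 tip.py w8; python3 -c "
import cv2,numpy as np
p=np.load('pics/w8.npz')['p'];cv2.imwrite('pics/w8c.png',cv2.resize(p[150:250,270:370,::-1],(500,500),interpolation=2))"
```

```text
[0.58255586 0.0425471  0.28610856] 43.87950614218806
thr 109.0 111
slot centre [603.41900459  56.1123244  135.        ] (array([603.1,  56. ]), array([16.3,  4.2]), 44.3) axis yaw 46.30950225044586
boss (array([604.1,  56. ]), array([30.7, 30.1]), 54.5)
tip px rows [(221, np.int64(316), np.int64(319), 0.2686), (222, np.int64(316), np.int64(319), 0.2663), (223, np.int64(316), np.int64(319), 0.2636), (224, np.int64(316), np.int64(319), 0.2608), (225, np.int64(316), np.int64(319), 0.2585), (226, np.int64(316), np.int64(319), 0.256), (227, np.int64(316), np.int64(319), 0.2551), (228, np.int64(316), np.int64(319), 0.2545)]
```

View pics/w8c.png

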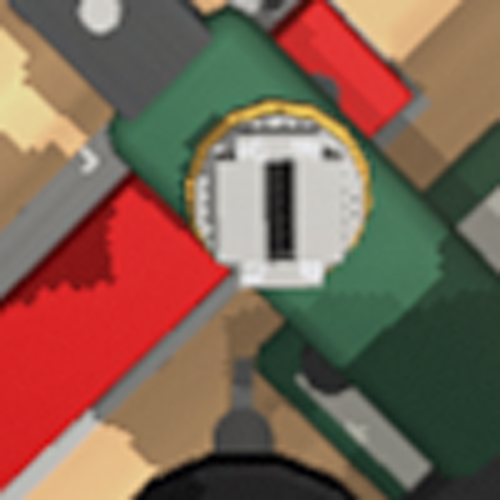

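The crop shows the slot at (280,210), upright in the picture, and the tip at (242,365). The driver has tilted slightly by about 0.8 mm, so I'll shift by what I measured.

>>> step_arm(
  motion=[
    [1.8,1,0.3,0,0],
    [1.8,2.2,0.55,0,0],
    [1.8,2.2,0.55,1,0],
    [1.8,2.2,0.55,2,0],
    [1.8,2.2,0.55,2.7,0],
    [1.8,2.2,0.55,3.1,0],
    [1.8,2.2,0.55,3.4,0],
    [1.8,2.2,0.55,3.6,0],
    [1.8,2.2,0.55,3.6,0],
  ],
)

```text
time: 19.7
tool_pos: [0.603, 0.0538, 0.2515]
tcp_rot: [-2.914, -1.175, 0.0]
wrist_force: [-0.7, -0.9, -1.8]
width: 0.299
grip_force: 70.2
```

>>> step_arm(
  motion=[
    [1.8,0,0,0.1,0],
    [1.8,0,0,0.2,0],
    [1.8,0,0,0.3,0],
    [1.8,0,0,0.3,0],
    [1.8,0,0,0.3,0],
  ],
)

```text
time: 20.2
tool_pos: [0.6031, 0.0539, 0.2486]
tcp_rot: [2.913, 1.175, 0.0]
wrist_force: [0.0, 0.1, -1.0]
width: 0.296
grip_force: 70.2
```

>>> step_arm(
  motion=[
    [1.8,0,-0.03,0,7],
    [1.8,-0.01,-0.05,0,13],
    [1.8,-0.01,-0.07,0.02,18],
    [1.8,-0.01,-0.07,0.02,18],
    [1.8,-0.01,-0.07,0.02,18],
  ],
)

```text
time: 20.7
tool_pos: [0.6026, 0.0542, 0.2485]
tcp_rot: [3.06, 0.708, 0.0]
wrist_force: [0.6, 0.1, -1.2]
width: 0.297
grip_force: 70.2
```

```bash
python3 go.py; python3 -c "
from h import *
s=bot.read_state();print(s['wrist_force'],s['torque'])"
```

```text
now [602.6  54.2 248.5] 26.1 t 20.7
[ 0.56047448  0.14617525 -1.23071974] [-0.16791115 -0.02266923  0.12480604]
```

>>> step_arm(
  motion=[
    [1.8,0,0,0,-6],
    [1.8,0,0,-1,-6],
    [1.8,0,0,-3,-6],
    [1.8,-1,0,-4,-6],
    [1.8,-2,0,-4,-6],
    [1.8,-2,0,-4,-6],
    [1.8,-2,0,-4,-6],
  ],
)

```text
time: 21.4
tool_pos: [0.5837, 0.0454, 0.2877]
tcp_rot: [-3.02, -0.863, 0.001]
wrist_force: [0.7, 0.0, -1.3]
width: 0.296
grip_force: 70.1
```

```bash
python3 tip.py w9; python3 - <<'E'
from h import *
z=np.load("pics/w9.npz");p,d,K,T=z["p"],z["d"],z["K"],z["T"]
C=cloud(d,K,T);Z=C[...,2];V=p.max(2);r=np.hypot(C[...,0]-.603,C[...,1]-.0553);b=(r<.011)&(Z>.13)&(Z<.142)&(V>150);print("boss",b.sum(),np.median(Z[b]))
E
```

```text
[0.58365014 0.04535475 0.28772479] 31.89930756632759
thr 112.5 101
slot centre [603.19007926  55.96134736 135.        ] (array([603.1,  55.9]), array([16.5,  4.4]), 39.9) axis yaw 39.837070745482094
boss (array([603.5,  55.8]), array([31.3, 28.5]), 60.2)
tip px rows [(221, np.int64(316), np.int64(319), 0.2683), (222, np.int64(316), np.int64(319), 0.2664), (223, np.int64(316), np.int64(319), 0.2629), (224, np.int64(316), np.int64(319), 0.2605), (225, np.int64(316), np.int64(319), 0.2587), (226, np.int64(316), np.int64(319), 0.2565), (227, np.int64(316), np.int64(319), 0.2547), (228, np.int64(316), np.int64(319), 0.2552)]
boss 380 0.1352542630377872
```

```bash
python3 go.py 450,200,288,171.6 446.7,344.3,288,171.6 446.7,344.3,138,171.6
```

```text
now [583.8  45.5 287.5] 31.9 t 21.45
450,200,288,171.6 [ -3.19 -20.19  -0.03] -139.7
446.7,344.3,288,171.6 [ 4.160e+00 -3.262e+01 -3.000e-02] -139.7
446.7,344.3,138,171.6 [  4.17 -32.61  14.97] -139.7
```

>>> step_arm(
  motion=[
    [1.8,-0.8,-4.5,-0.5,-8],
    [1.8,-1.6,-9,-0.5,-16],
    [1.8,-2.4,-13.5,-0.5,-24],
    [1.8,-3.2,-17.5,-0.5,-32],
    [1.8,-3.2,-20.2,-0.5,-40],
    [1.8,-1.5,-23,-0.5,-49],
    [1.8,0,-25.5,-0.5,-57],
    [1.8,1.5,-28,-0.5,-66],
    [1.8,3,-30.6,-0.3,-74],
    [1.8,4.2,-32.6,0,-83],
    [1.8,4.2,-32.6,0,-91],
    [1.8,4.2,-32.6,0,-100],
    [1.8,4.2,-32.6,0,-108],
    [1.8,4.2,-32.6,0,-117],
    [1.8,4.2,-32.6,0,-125],
    [1.8,4.2,-32.6,0,-134],
    [1.8,4.2,-32.6,0,-139.7],
    [1.8,4.2,-32.6,0,-139.7],
    [1.8,4.2,-32.6,0,-139.7],
  ],
)

```text
time: 23.35
tool_pos: [0.4475, 0.3444, 0.2877]
tcp_rot: [-0.233, -3.132, 0.001]
wrist_force: [0.9, 0.4, -1.2]
width: 0.297
grip_force: 70.2
```

```bash
python3 go.py 446.7,344.3,138,171.6; python3 - <<'E'
from h import *; from m import rect,big
p,d,K,T,_=cam("wrist");C=cloud(d,K,T);Z=C[...,2]
hsv=cv2.cvtColor(p,cv2.COLOR_RGB2HSV);H,S,V=[hsv[...,i].astype(int) for i in range(3)]
w=big((H<16)&(S>60)&(V>20)&(d>.05)&(Z>.084)&(Z<.096));print("stand",rect(C[w]))
h=(d>.05)&(Z<.083)&(Z>.0)&(np.hypot(C[...,0]-.446,C[...,1]-.342)<.02);print("hole",h.sum(),(C[h].mean(0)) if h.any() else "")
E
```

```text
now [447.5 344.4 287.7] 171.5 t 23.35
446.7,344.3,138,171.6 [ 7.000e-02 -1.000e-02  1.497e+01] -0.1
stand (array([472.6, 335.5]), array([ 71.7, 138.3]), 76.4)
hole 522 [0.45406746 0.34001666 0.04018729]
```

>>> step_arm(
  motion=[
    [1.8,0.1,0,4,0],
    [1.8,0.1,0,7,0],
    [1.8,0.1,0,10,0],
    [1.8,0.1,0,12.5,0],
    [1.8,0.1,0,14,0],
    [1.8,0.1,0,14.8,0],
    [1.8,0.1,0,15.1,0],
    [1.8,0.1,0,15.1,0],
  ],
)

```text
time: 24.2
tool_pos: [0.4472, 0.3449, 0.138]
tcp_rot: [0.229, 3.132, 0.001]
wrist_force: [-0.2, 0.4, -0.9]
width: 0.293
grip_force: 70.2
```

>>> step_arm(
  motion=[
    [1.8,0,0,0.2,0],
    [1.8,0,0,0.35,0],
    [1.8,0,0,0.45,0],
    [1.8,0,0,0.45,0],
  ],
)

```text
time: 24.6
tool_pos: [0.4472, 0.3449, 0.1338]
tcp_rot: [0.229, 3.132, 0.001]
wrist_force: [0.1, -1.1, 1.7]
width: 0.294
grip_force: 70.6
```

>>> step_arm(
  motion=[
    [3.5,0,0,0,0],
    [5.5,0,0,0,0],
    [6.5,0,0,0,0],
    [6.5,0,0,0,0],
    [6.5,0,0,-3,0],
    [6.5,0,0,-7,0],
    [6.5,0,0,-11.5,0],
    [6.5,0,0,-15,0],
    [6.5,0,-4,-15,0],
    [6.5,0,-7,-15,0],
    [6.5,0,-7,-15,0],
  ],
)

```text
time: 25.7
tool_pos: [0.4361, 0.2729, 0.2834]
tcp_rot: [0.232, 3.132, -0.001]
wrist_force: [-0.6, -0.3, 0.2]
width: 0.759
grip_force: 0.0
```

```bash
python3 - <<'E'
from h import *; from m import rect,big
p,d,K,T,_=cam("wrist");C=cloud(d,K,T);Z=C[...,2]
hsv=cv2.cvtColor(p,cv2.COLOR_RGB2HSV);H,S,V=[hsv[...,i].astype(int) for i in range(3)]
m=big((H>4)&(H<16)&(S>150)&(V>50)&(Z>.1)&(d>.05));t=m&(Z>.17);print(t.sum(),np.median(Z[t]),rect(C[t]))
p,d,K,T,_=cam("scene");C=cloud(d,K,T);Z=C[...,2]
m=(d>0)&(Z>.11)&(Z<.16)&(C[...,0]>.57)&(C[...,0]<.8)&(C[...,1]>.17)&(C[...,1]<.4);n,l,st,ce=cv2.connectedComponentsWithStats(m.astype(np.uint8))
for i in range(1,n):
    if st[i,4]>8: print("obj",C[l==i].mean(0),C[l==i].max(0))
E
python3 go.py 578.4,169.6,250,172.2 578.4,169.6,93,172.2
```

```text
1033 0.17953599666002487 (array([445.6, 344.7]), array([25.3, 24.2]), 81.0)
obj [0.67224468 0.39502547 0.12952378] [0.68532721 0.39989519 0.15720131]
obj [0.72839681 0.26891405 0.1220753 ] [0.73788051 0.28103984 0.13366216]
now [436.6 275.1 283. ] 171.6 t 25.8
578.4,169.6,250,172.2 [-15.58  -8.36   3.3 ] -0.6
578.4,169.6,93,172.2 [-15.57  -8.37  19.  ] -0.6
```

>>> step_arm(
  motion=[
    [0,-4,-3,0,0],
    [0,-8,-6,0,0],
    [0,-12,-8.4,0,0],
    [0,-15.6,-8.4,1,0],
    [0,-15.6,-8.4,5,0],
    [0,-15.6,-8.4,10,0],
    [0,-15.6,-8.4,14,0],
    [0,-15.6,-8.4,17.5,0],
    [0,-15.6,-8.4,19,0],
    [0,-15.6,-8.4,19,0],
    [0,-15.6,-8.4,19,0],
  ],
)

```text
time: 26.9
tool_pos: [0.5798, 0.1703, 0.094]
tcp_rot: [0.228, 3.132, 0.001]
wrist_force: [0.1, -0.8, 0.1]
width: -0.002
grip_force: 0.0
```

```bash
python3 - <<'E'
import go,numpy as np
from h import *
print(bot.read_state()["wrist_force"])
for ph in(82.2,75,65,55,45,40,36,32,29,27):
    a=np.radians(ph);x=604.1+66*np.cos(a)-20*np.sin(a);y=99.4+66*np.sin(a)+20*np.cos(a);print(ph,*go.delta(x,y,93,ph+90))
E
python3 go.py
```

```text
[ 0.14616934 -0.84561363  0.14691779]
82.2 [-1.37 -0.08  0.1 ] -0.5
75 [-2.21  0.13  0.1 ] 6.7
65 [-3.41  0.24  0.1 ] 16.7
55 [-4.61  0.13  0.1 ] 26.7
45 [-5.77 -0.17  0.1 ] 36.7
40 [-6.33 -0.4   0.1 ] 41.7
36 [-6.75 -0.62  0.11] 45.7
32 [-7.17 -0.86  0.11] 49.7
29 [-7.47 -1.07  0.11] 52.7
27 [-7.66 -1.21  0.11] 54.7
now [579.8 170.3  94. ] 171.7 t 26.9
```

>>> step_arm(
  motion=[
    [0,-0.7,0,0.1,0],
    [0,-1.4,-0.1,0.1,0],
    [0,-2.2,0.1,0.1,6.7],
    [0,-2.8,0.2,0.1,11.7],
    [0,-3.4,0.2,0.1,16.7],
    [0,-4,0.2,0.1,21.7],
    [0,-4.6,0.1,0.1,26.7],
    [0,-5.2,0,0.1,31.7],
    [0,-5.8,-0.2,0.1,36.7],
    [0,-6.3,-0.4,0.1,41.7],
  ],
)

```text
time: 27.9
tool_pos: [0.6417, 0.1569, 0.0938]
tcp_rot: [1.334, 2.843, 0.003]
wrist_force: [-2.1, 1.6, 1.3]
width: 0.002
grip_force: 1.5
```

>>> step_arm(
  motion=[
    [0,-0.2,0,0,2],
    [0,-0.2,0,0,2],
  ],
)

```text
time: 28.1
tool_pos: [0.6436, 0.1553, 0.0938]
tcp_rot: [1.378, 2.82, 0.004]
wrist_force: [-0.9, 0.7, 1.0]
width: -0.001
grip_force: 0.5
```

```bash
python3 - <<'E'
import go,numpy as np
from h import *
s=bot.read_state();print(s["wrist_force"],s["torque"])
for ph in(38,36,34,32,30,28,26,24):
    a=np.radians(ph);x=604.1+66*np.cos(a)-20*np.sin(a);y=99.4+66*np.sin(a)+20*np.cos(a);print(ph,*go.delta(x,y,93,ph+90))
E
python3 go.py
```

```text
[-0.88796937  0.70088033  0.96797533] [ 0.15356148  0.00768072 -0.02297687]
38 [0.03 0.05 0.08] -0.1
36 [-0.2   0.12  0.08] 1.9
34 [-0.44  0.17  0.08] 3.9
32 [-0.67  0.22  0.08] 5.9
30 [-0.91  0.27  0.08] 7.9
28 [-1.15  0.3   0.08] 9.9
26 [-1.39  0.32  0.08] 11.9
24 [-1.63  0.34  0.08] 13.9
now [643.6 155.3  93.8] 127.9 t 28.1
```

>>> step_arm(
  motion=[
    [0,-0.2,0.1,0,1.9],
    [0,-0.45,0.15,0,3.9],
    [0,-0.67,0.2,0,5.9],
  ],
)

```text
time: 28.4
tool_pos: [0.6484, 0.1516, 0.0934]
tcp_rot: [1.522, 2.747, 0.004]
wrist_force: [-1.4, 3.0, 2.4]
width: -0.002
grip_force: 1.5
```

>>> step_arm(
  motion=[
    [0,-0.24,0.05,0,2],
  ],
)

```text
time: 28.5
tool_pos: [0.6503, 0.1499, 0.0935]
tcp_rot: [1.57, 2.72, 0.004]
wrist_force: [0.2, 3.9, 2.2]
width: -0.008
grip_force: 1.6
```

>>> step_arm(
  motion=[
    [0,-0.24,0.03,0,2],
  ],
)

```text
time: 28.6
tool_pos: [0.6519, 0.1485, 0.0936]
tcp_rot: [1.617, 2.692, 0.006]
wrist_force: [0.6, 5.7, 1.8]
width: -0.003
grip_force: 2.8
```

>>> step_arm(
  motion=[
    [0,-0.24,0.03,0,2],
    [0,-0.24,0.03,0,2],
  ],
)

```text
time: 28.8
tool_pos: [0.6533, 0.147, 0.0936]
tcp_rot: [1.664, 2.664, 0.007]
wrist_force: [-0.2, 6.4, 1.6]
width: 0.002
grip_force: 3.1
```

>>> step_arm(
  motion=[
    [0,-0.15,0.02,0,1],
    [0,-0.15,0.02,0,1],
  ],
)

```text
time: 29.0
tool_pos: [0.6542, 0.1461, 0.0937]
tcp_rot: [1.686, 2.65, 0.008]
wrist_force: [-0.3, 7.4, 0.7]
width: -0.002
grip_force: 3.4
```

>>> step_arm(
  motion=[
    [0,0.5,0,0,0],
    [0,2.5,0,0,0],
    [0,2.5,0,-4,0],
    [0,2.5,0,-8,0],
    [0,2.5,0,-12,0],
    [0,2.5,0,-16,0],
    [0,2.5,0,-20,0],
    [0,2.5,0,-20,0],
  ],
)

```text
time: 29.8
tool_pos: [0.6455, 0.1679, 0.3011]
tcp_rot: [1.68, 2.642, 0.015]
wrist_force: [1.0, -0.1, 0.8]
width: -0.002
grip_force: 0.0
```

```bash
python3 - <<'E'
from h import *; from m import rect,big
p,d,K,T,_=cam("wrist");C=cloud(d,K,T);save("w10",p)
hsv=cv2.cvtColor(p,cv2.COLOR_RGB2HSV);H,S,V=[hsv[...,i].astype(int) for i in range(3)]
m=big(((H<8)|(H>172))&(S>100)&(C[...,2]>.09)&(C[...,2]<.125)&(C[...,0]>.6)&(d>.05));v,u=np.nonzero(m)
r=rect(onplane(np.c_[u,v],.111,K,T));print(r,m.sum())
w=r[0]-[604.1,99.4];ph=np.degrees(np.arctan2(w[1],w[0]));print(np.hypot(*w),ph,"joint",np.radians(100-ph-1.4))
E
python3 go.py 525,56.9,250,178.6 520,56.9,24.1,178.6
```

```text
(array([660.7, 134.4]), array([28.1, 17.7]), 29.8) 438
66.54742669705571 31.731592143713545 joint 1.1670738826586418
now [644.2 167.6 297.4] 115.1 t 29.85
525,56.9,250,178.6 [ -4.96 -15.53   4.62] -63.5
520,56.9,24.1,178.6 [ -4.69 -16.19  27.2 ] -63.5
```

>>> step_arm(
  motion=[
    [5.5,-1.5,-4,0,-8],
    [5.5,-3,-8,0,-16],
    [5.5,-4,-12,0,-25],
    [5.5,-5,-15.5,0,-33],
    [5.5,-5,-15.8,2,-42],
    [5.5,-4.7,-16.2,4,-50],
    [5.5,-4.7,-16.2,7,-58],
    [5.5,-4.7,-16.2,10,-63.5],
    [5.5,-4.7,-16.2,14,-63.5],
    [5.5,-4.7,-16.2,18,-63.5],
    [5.5,-4.7,-16.2,20,-63.5],
    [5.5,-4.7,-16.2,20,-63.5],
  ],
)

```text
time: 31.05
tool_pos: [0.5102, 0.0554, 0.0865]
tcp_rot: [-0.039, -3.131, 0.002]
wrist_force: [-1.1, -0.5, -0.1]
width: 0.641
grip_force: 0.0
```

```bash
python3 go.py 520,56.7,24,178.6;python3 - <<'E'
from h import *; from m import rect,big
p,d,K,T,_=cam("wrist");C=cloud(d,K,T)
hsv=cv2.cvtColor(p,cv2.COLOR_RGB2HSV);H,S,V=[hsv[...,i].astype(int) for i in range(3)]
m=big(((H<8)|(H>172))&(S>100)&(C[...,2]>.045)&(C[...,2]<.052)&(d>.05));print(rect(C[m]))
E
```

```text
now [510.2  55.4  86.5] 178.6 t 31.05
520,56.7,24,178.6 [-1.05  0.17  6.24] -0.0
(array([553.6,  56. ]), array([ 29.8, 128.8]), 88.2)
```

>>> step_arm(
  motion=[
    [5.5,0,0,0,0],
    [5.5,0,0,0,0],
  ],
)

```text
time: 31.3
tool_pos: [0.5168, 0.0556, 0.0937]
tcp_rot: [0.04, 3.138, 0.0]
wrist_force: [-0.4, -0.3, -0.3]
width: 0.644
grip_force: 0.0
```

```bash
python3 go.py 520,56.7,24,178.6
```

```text
now [516.8  55.6  93.7] 178.6 t 31.3
520,56.7,24,178.6 [-0.29  0.12  6.97] -0.0
```

>>> step_arm(
  motion=[
    [5.5,-0.2,0.1,2,0],
    [5.5,-0.2,0.1,4,0],
    [5.5,-0.2,0.1,5.8,0],
    [5.5,-0.2,0.1,6.8,0],
    [5.5,-0.2,0.1,6.8,0],
    [5.5,-0.2,0.1,6.8,0],
    [2,-0.2,0.1,6.8,0],
    [2,-0.2,0.1,6.8,0],
    [2,-0.2,0.1,6.8,0],
    [2,-0.2,0.1,6.8,0],
    [2,-0.2,0.1,6.8,0],
    [2,-0.2,0.1,6.8,0],
  ],
  force=60,
)

```text
time: 32.5
tool_pos: [0.5186, 0.0565, 0.0254]
tcp_rot: [0.04, 3.139, 0.0]
wrist_force: [0.1, 0.4, 7.4]
width: 0.341
grip_force: 60.7
```

>>> step_arm(
  motion=[
    [2,0.3,0,-0.05,0],
    [2,0.8,0,-0.05,0],
    [2,1.3,0,-0.05,0],
  ],
)

```text
time: 32.8
tool_pos: [0.5066, 0.0567, 0.0254]
tcp_rot: [0.04, 3.136, 0.0]
wrist_force: [7.5, -0.6, -1.4]
width: 0.337
grip_force: 60.0
```

>>> step_arm(
  motion=[
    [2,1,0,0,0],
    [2,2,0,0,0],
    [2,3,0,0,0],
    [2,4,0,0,0],
    [2,5,0,0,0],
    [2,6,0,-0.1,0],
    [2,6.5,0,-1,0],
    [2,6.5,0,-4,0],
    [2,6.5,0,-8,0],
    [2,6.5,0,-12,0],
    [2,6.5,0,-12,0],
  ],
)

```text
time: 33.9
tool_pos: [0.4416, 0.0586, 0.1493]
tcp_rot: [0.04, 3.134, 0.001]
wrist_force: [1.4, -0.2, -2.8]
width: 0.341
grip_force: 60.0
```

```bash
python3 go.py 457,-327,150,177 457.5,-327,9,177
```

```text
now [441.6  58.6 149.3] 178.5 t 33.9
457,-327,150,177 [ -2.52 -38.51  -0.09] 1.5
457.5,-327,9,177 [ -2.47 -38.52  14.01] 1.5
```

>>> step_arm(
  motion=[
    [2,3.5,0,0,0],
    [2,4,-3,-2,0],
    [2,4,-7.5,-4,0],
    [2,4,-12,-4,0],
    [2,4,-16.5,-4,0],
    [2,3,-21,-4,1.5],
    [2,1,-25.5,-4,1.5],
    [2,-0.5,-30,-3,1.5],
    [2,-2,-34.5,-1.5,1.5],
    [2,-2.5,-38.5,0,1.5],
    [2,-2.5,-38.5,2,1.5],
    [2,-2.5,-38.5,6,1.5],
    [2,-2.5,-38.5,9,1.5],
    [2,-2.5,-38.5,9,1.5],
    [2,-2.5,-38.5,9,1.5],
  ],
)

```text
time: 35.4
tool_pos: [0.4524, -0.3254, 0.0524]
tcp_rot: [-0.081, -3.136, -0.006]
wrist_force: [0.7, 0.1, -2.3]
width: 0.337
grip_force: 60.8
```

```bash
python3 go.py 455.5,-327,10,177; python3 - <<'E'
from h import *; from m import rect,big
p,d,K,T,_=cam("wrist");C=cloud(d,K,T)
V=p.max(2).astype(int);b=(d>.1)&(V<60)&(C[...,2]<.012)&(C[...,2]>-.01)&(C[...,0]<.62)&(C[...,0]>.35)&(abs(C[...,1]+.36)<.12);b=big(b);print("mat",rect(C[b]))
E
```

```text
now [ 452.4 -325.4   52.4] 177.0 t 35.4
455.5,-327,10,177 [-0.34 -0.16  4.23] 0.0
mat (array([ 464.2, -362.2]), array([160.5, 140.4]), 84.9)
```

>>> step_arm(
  motion=[
    [2,0,-0.1,1.5,0],
    [2,0,-0.1,3,0],
    [2,0,-0.1,4,0],
    [2,0,-0.1,4.6,0],
    [2,0,-0.1,4.8,0],
    [2,0,-0.1,4.8,0],
    [2,0,-0.1,4.8,0],
  ],
)

```text
time: 36.15
tool_pos: [0.4538, -0.3277, 0.0103]
tcp_rot: [-0.081, -3.138, -0.003]
wrist_force: [-13.6, 10.0, 31.2]
width: 0.34
grip_force: 65.4
```

>>> step_arm(
  motion=[
    [2,0,0,-0.2,0],
    [2,0,0,-0.2,0],
    [2,0,0,-0.2,0],
  ],
)

```text
time: 36.45
tool_pos: [0.4542, -0.3279, 0.0104]
tcp_rot: [-0.081, -3.139, -0.001]
wrist_force: [-6.9, 5.1, 15.3]
width: 0.342
grip_force: 63.3
```

>>> step_arm(
  motion=[
    [2,0,0,-0.15,0],
    [2,0,0,-0.15,0],
    [3.5,0,0,-0.15,0],
    [5.5,0,0,-0.15,0],
    [5.5,0,0,-0.15,0],
    [5.5,0,0,-0.15,0],
    [5.5,0,0,-4,0],
    [5.5,0,0,-9,0],
    [5.5,0,0,-14,0],
    [5.5,0,0,-19,0],
    [5.5,0,0,-24,0],
    [5.5,0,0,-24,0],
    [5.5,0,0,-24,0],
  ],
)

```text
time: 37.75
tool_pos: [0.4555, -0.329, 0.2506]
tcp_rot: [0.081, 3.137, -0.004]
wrist_force: [-0.5, -0.4, -0.0]
width: 0.644
grip_force: 0.0
```

```bash
python3 - <<'E'
from h import *; from m import rect,big
p,d,K,T,_=cam("wrist");C=cloud(d,K,T);Z=C[...,2]
hsv=cv2.cvtColor(p,cv2.COLOR_RGB2HSV);H,S,V=[hsv[...,i].astype(int) for i in range(3)]
m=big(((H<8)|(H>172))&(S>130)&(Z>.02)&(Z<.05)&(d>.1));t=m&(Z>.029);print("red",rect(C[t]),np.percentile(Z[t],[5,50,95]))
b=big((d>.1)&(V<60)&(Z<.012));print("mat",rect(C[b]))
p,d,K,T,_=cam("scene");a=p;p,d,K,T,_=cam("side");cv2.imwrite("pics/end.png",cv2.resize(np.hstack([a,p])[:,:,::-1],(800,300)))
E
```

```text
red (array([ 495.7, -330.7]), array([ 30. , 140.3]), 86.9) [0.03157889 0.03280612 0.03400725]
mat (array([ 493.7, -365.2]), array([159.2, 199.5]), 84.7)
```

View pics/end.png

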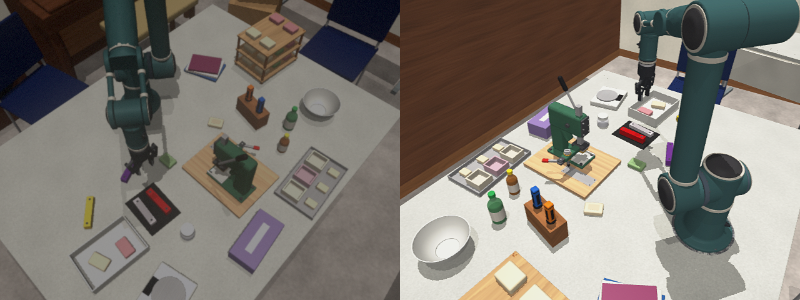

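The views show the red block flat on the mat at (158,200), the driver standing in its stand, the lever swung, and everything else undisturbed. I'll hand the job in.

```bash
python3 -c "
from workcell import bot
print(bot.finish_job())"
```

```text
the job is handed in; nothing more can be done
None
```

I set the stop to the red block (nose pressed about 0.75 mm by depth), stood the driver back in its stand, swung the cam lever to its bite (about 1.17–1.2 rad), laid the block flat on the mat and handed the job in at about 38 s. On a second, fine-tuning entry the driver first caught on the screw boss with about 20 N before I realigned it.

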